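Changing over the hand-filling place in a small distillery

TASK

Change over the hand-filling place. The open amber bottle on the scale is done: stand it on the tray, in line with the two finished bottles and in the middle of the gap between them, and close it with the wood-headed stopper, fully home. Its place on the middle of the scale's pan goes to the open green bottle, upright, with the green funnel seated in its neck; leave the two finished bottles standing where they are.

Things in the scene. Friction and masses are not known exactly. Their poses are not given: they have to be found in the camera images.
- amber_mid (a point): Open amber glass bottle (white label, blue stripe) standing on the scale at the start. Round: body 66 mm across up to 74 mm, shoulder sloping in to 100 mm, straight neck 29 mm across from 100 mm to the flat mouth at 150 mm; bore 20 mm wide, 50 mm deep. 0.3 to 0.5 kg. The point is on its axis half-way up, 75 mm above its underside; z up along the bottle.
- green_mid (a point): Open green glass bottle (white label, orange stripe) standing on the bench, same shape and sizes as the amber one, about 0.2 kg. The point is on its axis half-way up, 75 mm above its underside; z up along the bottle.
- stopper_mid (a point): Loose wood-headed stopper standing upright on the bench on its shank: pale wooden head 32 mm across, 16 mm high, over a cork shank 17 mm across, 22 mm long, chamfered; 38 mm high in all. Drops easily into a bottle's mouth; fully home, the head's underside rests on the lip. The point is on its axis half-way up, 19 mm above its lower end; z up.
- funnel_mid (a point): Green plastic funnel, upright, its cone resting on the rim of a loose steel beaker (56 mm across, 75 mm high). 90 mm high: stem 0 to 42 mm (12 mm across at the tip, 15 at the cone), cone to 76 mm, upright rim 64 mm across from 76 to 90 mm. Seated in a bottle, its tip hangs 45 mm below the mouth. 35 g. The point is on its axis half-way up, 45 mm above the tip; z up.
- scale_pan (a point): The middle of the top of the bench scale's flat metal pan, 52 mm above the bench. The pan is 136 mm (x) by 150 mm (y). The scale is a grey housing fixed to the bench; its display and keys are in front of the pan, on the -x side of this point, up to 115 mm from it and lower than the pan.
- tray_gap (a point): The point on the floor of the low metal tray, 3 mm above the bench, half-way between the two finished bottles' places. The tray is fixed, 112 mm (x) by 320 mm (y), with a rim 14 mm high and a black mat; the finished bottles stand in line with this point along y, 100 mm to either side of it. z is up.
- finished_a_mid (a point): The stoppered amber bottle at the +y end of the tray: as the amber bottle, with a wooden stopper head 32 mm across on it, 166 mm high in all. This point is on its axis 75 mm above its underside.
- finished_b_mid (a point): The stoppered amber bottle at the -y end of the tray, same as the other. This point is on its axis 75 mm above its underside.
Mind the look-alikes: they are no part of the job. Of the things that look like the part that bears funnel_mid, the larger one is meant.

How it is judged:
By the outcome, as a careful person would: the job done as asked, in the order asked, and still so for the second after the job is handed in, with the robot touching nothing.
It also fails if it takes over 122 s, if anything falls off the work surface, if the arm or the gripper's body presses on something with over 40 N, if the wrist force passes 120 N, or if a joint passes its speed limit or range.

ROBOT

A 7-joint arm with a two-finger parallel gripper is mounted at the origin on the work surface. World frame = base frame: x ahead of the robot, y to its left, z up, the work surface at z = 0. Lengths are in m, angles in rad, forces in N, time in s.
With the tool pointing down it reaches from about 0.4 to 0.85 m from the base axis. Payload 6.9 kg.
Tool frame: the origin (TCP) lies midway between the tips of the shut fingers; the grasp point (between the pads) lies manip.grip_point_offset behind it (manip.grip_point_offset is the distance from the TCP to the grasp point, in m); z points along the fingers, y is the line along which they close (so a half turn about z gives the same grasp; the last joint's range is limited). The gripper opens to 85 mm and grips with 20 to 120 N. Pads are 22 mm wide; open, the fingers measure 114 mm over their backs; the gripper's body (76 mm by 85 mm) begins 54 mm behind the grasp point. The pads swing forward as they close: fully open they stand 13 mm farther back than shut.
Start: joints at [0.105, 0.507, -0.238, 1.5, 0.126, 1.149, -0.155], TCP at [0.625, -0, 0.209] pointing down, gripper open.
Joint ranges: [-3.08, 3.08], [-0.24, 2.05], [-1.43, 1.35], [0, 2.5], [-1.52, 4.66], [0.17, 1.96], [-2.89, 2.89]. Speed limits (rad/s): [2.39, 2.39, 3.14, 3.14, 3.14, 3.14, 3.14].

INTERFACE

Orientations are given as a unit quaternion [x, y, z, w].
In Python, from workcell import manip, cams, workorder gives the robot as it stands.
- The arm moves only by the tool play_rows, never from a script. Its argument "rows" is one flat list of numbers, 7 for each row, row after row: the shift along the world's x, y, z in mm, then the turn, a rotation vector about the world's x, y, z in rad, then the opening, from 0 (shut) to 1 (fully open). In form: [tx, ty, tz, ax, ay, az, gripper, tx, ty, tz, ax, ay, az, gripper, ...]. A call has exactly 5 rows; each row is the pose to reach, as a shift and turn from the pose commanded when the call began; what a row does not reach only later rows make up. A row lasts 1/10 s, in which the tool goes at most 50 mm and 8.59 degrees, less where a joint would pass 70% of its speed; a pose out of reach is approached as far as the arm can. A call with a gripper value outside its range is refused whole. The fingers move at their own pace and stop on an object; "grip_force" is the grip in N (left out, the last holds). Time passes only in rows, so rows that repeat a pose let the fingers close, or fill a call up. It gives the time, the measured TCP pose, the force, the opening and the grip force at its end, in the units of the state.
- manip.read_state(): the state, without advancing time (a new reading comes with each control period).
- cams.grab_frame(name): name is "scene" or "side" or "wrist"; returns a dict with "color" (384x512x3 uint8, red, green, blue), "depth" (384x512 float32, m along the optical axis (not along the pixel's ray), 0 where there is no reading), "fov_y" (degrees; the focal length in pixels is half the picture's height over the tangent of half this angle, whatever the lens; pixels are square), "cx", "cy" (the principal point, pixels), "D" ([k1, k2, p1, p2, k3] as OpenCV has them; the pictures are not rectified), "origin" and "orientation" of the camera in the world; the wrist camera has in their place "tool_from_camera" (4x4, takes a point from camera to tool coordinates, whose origin is the TCP and whose axes are the flange's). Camera axes: x right, y down, z forward; pixel columns grow to the right and rows downward; lengths in m; the calibration is good to about 2 mm. A picture is of the moment at which its call begins: read the wrist's pose just before it.
- workorder.sign_off(): hands the job in; it is judged then, once.
The state is a dict: "time": time; "joints": joint angles; "qvel": joint speeds; "tau": joint torques, N m; "ee_pos": TCP position; "tool_rot": TCP orientation; "force": force on the tool from outside, world axes, zero at the start; "moment": the same for the moment, N m; "gripper_width": opening from 0.0 (shut) to 1.0 (fully open); "grasp_force": force on a finger pad.
Only numpy, scipy, OpenCV 4.12 (cv2) and the standard library are available. Lean on these libraries where they do the work, as an engineer would, in place of code of your own. Each camera call takes 0.05 s, during which the arm holds its last target. There are 200 camera calls.

## Working session

There is one attempt and no reset: what is moved stays moved. The work goes in short steps, Python scripts to look and compute and a tool call to move; the robot and the scene stay as the last step left them, time stands still between calls to the robot, and variables do not carry over. Pictures are saved under pics/ and viewed, at most 14 in all, crops included, and the job is handed in when it is done.

Besides the shell and the picture viewer there is one more tool, called after "Request:" in YAML: its name, and indented under it one key for each argument. play_rows: Moves the arm, as the interface text tells. Its arguments: {"type":"object","properties":{"rows":{"type":"array","items":{"type":"number"}},"grip_force":{"type":"number"}},"required":["rows"]}

```bash
ls; mkdir -p pics; cat > h.py <<'E'
import numpy as np, cv2
from workcell import manip, cams, workorder
from scipy.spatial.transform import Rotation as R
def grab(n):
    s=manip.read_state(); f=cams.grab_frame(n)
    h=f["color"].shape[0]; fl=h/2/np.tan(np.radians(f["fov_y"])/2)
    f["K"]=np.array([[fl,0,f["cx"]],[0,fl,f["cy"]],[0,0,1]])
    if n=="wrist":
        T=np.eye(4);T[:3,:3]=R.from_quat(s["tool_rot"]).as_matrix();T[:3,3]=s["ee_pos"]
        T=T@np.array(f["tool_from_camera"]); f["Rm"]=T[:3,:3]; f["o"]=T[:3,3]
    else:
        f["Rm"]=R.from_quat(f["orientation"]).as_matrix() if np.size(f["orientation"])==4 else np.array(f["orientation"]).reshape(3,3)
        f["o"]=np.array(f["origin"])
    return f
def rays(f,px):
    u=cv2.undistortPoints(np.array(px,float).reshape(-1,1,2),f["K"],np.array(f["D"],float)).reshape(-1,2)
    return np.c_[u,np.ones(len(u))]
def onplane(f,px,z):
    d=rays(f,px)@f["Rm"].T
    return f["o"]+d*((z-f["o"][2])/d[:,2])[:,None]
def cloud(f):
    h,w=f["depth"].shape; v,u=np.mgrid[:h,:w]
    r=rays(f,np.c_[u.ravel(),v.ravel()])*f["depth"].reshape(-1,1)
    return (f["o"]+r@f["Rm"].T).reshape(h,w,3)
def save(f,name): cv2.imwrite("pics/"+name,f["color"][:,:,::-1])
E
python3 - <<'E'
from h import *
import pickle
print(manip.grip_point_offset, manip.read_state())
a={}
for n in ("scene","side","wrist"):
    f=grab(n);a[n]=f;print(n,f["o"],f["Rm"][:,2],f["D"],f["fov_y"],(f["depth"]>0).mean())
pickle.dump(a,open("a.pkl","wb"))
cv2.imwrite("pics/s.png",cv2.resize(a["scene"]["color"][:,:,::-1],(800,600)))
cv2.imwrite("pics/d.png",cv2.resize(a["side"]["color"][:,:,::-1],(800,600)))
E
```

```text
pics
0.0187 {'time': 0.0, 'joints': array([ 0.10550613,  0.50834676, -0.23751793,  1.50114978,  0.1256982 ,
        1.14891102, -0.1548127 ]), 'qvel': array([-0.0002619 ,  0.00108937,  0.00042137,  0.0011724 , -0.00035034,
       -0.00232261, -0.00076635]), 'tau': array([ 1.19726570e-03, -6.20588279e+01, -2.18696728e+00, -2.49655455e+01,
        1.23123583e-02,  1.21321963e-02,  2.04169703e-05]), 'ee_pos': array([ 6.24443903e-01, -8.68574468e-05,  2.08518094e-01]), 'tool_rot': array([ 7.07108716e-01,  7.07104257e-01, -6.58750036e-04, -6.31941823e-04]), 'force': array([-0.16123053, -0.00459686, -0.05196949]), 'moment': array([ 0.04388502, -0.03308058, -0.02675369]), 'grasp_force': 0.0, 'gripper_width': 1.0017844395444895}
scene [ 1.21359249 -0.11548537  0.74508343] [-0.70752413  0.12616186 -0.69533645] [-0.01678602  0.          0.          0.          0.        ] 52.88523239333758 0.9960835774739584
side [0.26658149 0.67362497 0.62406013] [ 0.31610036 -0.74694365 -0.58494081] [-0.00435425  0.          0.          0.          0.        ] 52.51232992478567 0.9962921142578125
wrist [0.625302   0.07768537 0.37195244] [-0.00249457 -0.30038847 -0.95381368] [-0.00761674  0.          0.          0.          0.        ] 66.76018017563713 0.9962158203125
```

View pics/s.png

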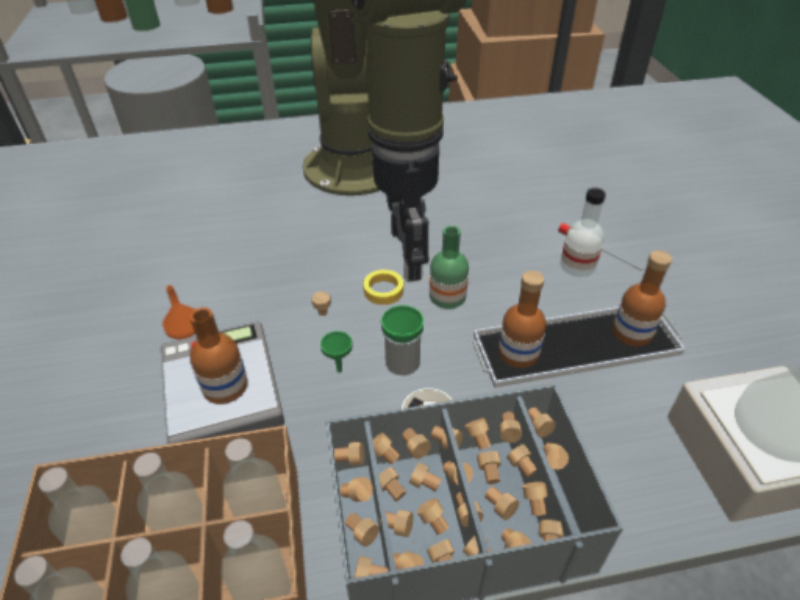

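View pics/d.png

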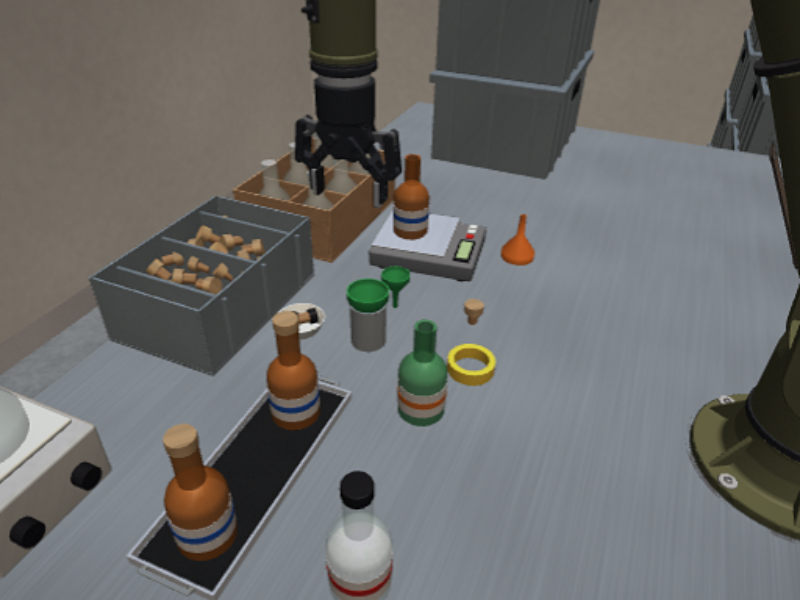

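The scene view (800-px scale) shows the amber bottle on the scale at (215,360), the stopper at (321,302), and the green bottle at (450,268). The large funnel is on the beaker at (403,325) with the small look-alike at (337,345). The tray's finished bottles are at (523,320) and (643,300). The side view shows the same objects. Next I measure by colour and depth with known-radius circle fits.

```bash
cat > m.py <<'E'
from h import *
from scipy.optimize import least_squares
def fit(P,r):
    P=P[:,:2];c0=P.mean(0)
    s=least_squares(lambda c:np.hypot(*(P-c).T)-r,c0,loss="soft_l1",f_scale=.002)
    return s.x
def near(P,box,z0,z1,c=None,col=None):
    x0,x1,y0,y1=box
    m=(P[...,0]>x0)&(P[...,0]<x1)&(P[...,1]>y0)&(P[...,1]<y1)&(P[...,2]>z0)&(P[...,2]<z1)
    return P[m]
E
python3 - <<'E'
from m import *
import pickle
a=pickle.load(open("a.pkl","rb"))
S=.64
seeds={"amber":(204,320),"green":(451,243),"finA":(654,275),"finB":(530,298),"stopper":(321,298),"funnel":(403,318)}
f=a["scene"];C={n:cloud(a[n]) for n in("scene","side","wrist")}
spec={"amber":[(.17,.195,.0145),(.065,.12,.033)],"green":[(.11,.145,.0145),(.015,.07,.033)],"finA":[(.11,.148,.0145),(.152,.166,.016),(.02,.07,.033)],"finB":[(.11,.148,.0145),(.152,.166,.016),(.02,.07,.033)],"stopper":[(.024,.036,.016)],"funnel":[(.112,.122,.032),(.02,.07,.028)]}
for k,(u,v) in seeds.items():
    p=C["scene"][int(v*S),int(u*S)];print(k,"seed",p.round(3))
    b=(p[0]-.06,p[0]+.05,p[1]-.042,p[1]+.042)
    if k=="stopper": b=(p[0]-.04,p[0]+.03,p[1]-.03,p[1]+.03)
    for n in C:
        Q=near(C[n],b,.008,.25)
        o=[(len(q),fit(q,r).round(4).tolist()) for z0,z1,r in spec[k] for q in [near(C[n],b,z0,z1)] if len(q)>15]
        print("  ",n,"top",(np.percentile(Q[:,2],99).round(4) if len(Q) else None),o)
# pan & tray
for nm,box,z0,z1 in(("pan",(.4,.85,-.45,-.1),.048,.056),("tray",(.4,.9,.0,.55),.001,.018)):
    pass
P=C["scene"];c=f["color"].astype(int)
m=(abs(P[...,2]-.052)<.004)&(P[...,1]<-.1)&(P[...,1]>-.45)&(P[...,0]<.8)
m2=cv2.morphologyEx(m.astype(np.uint8),cv2.MORPH_OPEN,np.ones((5,5)))
n,l,st,_=cv2.connectedComponentsWithStats(m2);i=1+np.argmax(st[1:,4]);q=P[l==i]
print("pan",cv2.minAreaRect((q[:,:2]*1000).astype(np.float32)),q[:,2].mean())
m=(c.max(2)<45)&(P[...,2]<.02)&(P[...,1]>0)&(P[...,0]>.45)
n,l,st,_=cv2.connectedComponentsWithStats(m.astype(np.uint8));i=1+np.argmax(st[1:,4]);q=P[l==i]
print("mat",cv2.minAreaRect((q[:,:2]*1000).astype(np.float32)),q[:,2].mean())
E
```

```text
amber seed [ 0.646 -0.266  0.201]
   scene top 0.2017 [(162, [0.6372, -0.2707]), (533, [0.6369, -0.2709])]
   side top 0.2036 [(92, [0.6395, -0.2681]), (383, [0.6394, -0.2677])]
   wrist top 0.0519 []
green seed [0.478 0.1   0.135]
   scene top 0.1503 [(142, [0.4641, 0.1046]), (364, [0.4639, 0.1043])]
   side top 0.1526 [(220, [0.4666, 0.1069]), (578, [0.4665, 0.1073])]
   wrist top 0.1498 [(1638, [0.4663, 0.1069]), (1247, [0.4649, 0.1076])]
finA seed [0.62  0.378 0.14 ]
   scene top 0.1693 [(162, [0.6096, 0.3873]), (64, [0.6093, 0.3877]), (409, [0.61, 0.3866])]
   side top 0.1724 [(322, [0.6112, 0.3879]), (123, [0.6117, 0.3873]), (640, [0.6108, 0.388])]
   wrist top None []
finB seed [0.63  0.18  0.141]
   scene top 0.1693 [(152, [0.6165, 0.1847]), (63, [0.6162, 0.1851]), (383, [0.6168, 0.1845])]
   side top 0.172 [(227, [0.6194, 0.187]), (93, [0.62, 0.1864]), (544, [0.6193, 0.1873])]
   wrist top 0.0875 [(725, [0.6205, 0.1261])]
stopper seed [ 0.459 -0.118  0.036]
   scene top 0.0401 [(41, [0.4591, -0.1176])]
   side top 0.0419 [(43, [0.4627, -0.1156])]
   wrist top 0.0385 [(176, [0.4608, -0.1152])]
funnel seed [0.573 0.002 0.077]
   scene top 0.1016 [(328, [0.5969, -0.0025])]
   side top 0.1017 [(379, [0.5993, 0.0])]
   wrist top 0.2493 [(1226, [0.619, 0.0048])]
pan ((628.0962524414062, -281.27191162109375), (138.32913208007812, 148.7574920654297), 7.837412357330322) 0.05168168326185194
mat ((613.7662353515625, 284.4419250488281), (86.04718017578125, 166.79379272460938), 0.7856786251068115) 0.0029034175168092674
```

Request:
play_rows:
  rows: [2,-20,20,0,0,0,1,4,-50,40,0,0,0,1,6,-85,60,0,0,0,1,8,-125,70,0,0,0,1,10,-160,70,0,0,0,1]

```text
time: 0.65
ee_pos: [0.6355, -0.1622, 0.2811]
tool_rot: [0.707, 0.707, 0.0, 0.001]
force: [0.2, -0.2, -0.6]
gripper_width: 1.0
grasp_force: 0.0
```

Request:
play_rows:
  rows: [1,-35,0,0,0,0,1,2,-65,0,0,0,0,1,3,-90,0,0,0,0,1,4,-105,0,0,0,0,1,4,-109,0,0,0,0,1]

```text
time: 1.15
ee_pos: [0.6385, -0.271, 0.2786]
tool_rot: [0.708, 0.706, -0.0, -0.0]
force: [-0.3, 0.2, -0.5]
gripper_width: 0.998
grasp_force: 0.0
```

```bash
python3 - <<'E'
from m import *
f=grab("wrist");print(manip.read_state()["ee_pos"].round(4))
P=cloud(f);b=(.58,.70,-.33,-.21)
for z0,z1,r in((.165,.195,.0145),(.065,.12,.033)):
    q=near(P,b,z0,z1);print(len(q),fit(q,r).round(4),q[:,2].max())
m=(abs(P[...,2]-.052)<.003)&(P[...,1]<-.1)
m2=cv2.morphologyEx(m.astype(np.uint8),cv2.MORPH_OPEN,np.ones((5,5)))
n,l,st,_=cv2.connectedComponentsWithStats(m2);i=1+np.argmax(st[1:,4]);q=P[l==i]
print("pan",cv2.minAreaRect((q[:,:2]*1000).astype(np.float32)),np.median(q[:,2]))
save(f,"w1.png")
import pickle
a=pickle.load(open("a.pkl","rb"))
for n in("scene","side","wrist"):
    C=cloud(a[n]); q=near(C,(.54,.65,-.05,.05),.088,.103)
    if n=="wrist": q=near(C,(.54,.65,-.05,.05),.07,.12)
    if len(q)>10: print("funnel",n,len(q),fit(q,.032).round(4),np.percentile(q[:,2],[50,90,98]).round(4))
    q=near(C,(.54,.65,-.05,.05),.02,.06)
    if len(q)>10: print("beaker",n,len(q),fit(q,.028).round(4))
    if n!="wrist":
        c=a[n]["color"].astype(int)
    g=cv2.inRange(cv2.cvtColor(a[n]["color"],cv2.COLOR_RGB2HSV),(55,120,40),(85,255,255))
    k,l,st,ce=cv2.connectedComponentsWithStats(g)
    for i in range(1,k):
        if st[i,4]>60:
            q=C[l==i];print(n,st[i,4],ce[i].round(),np.median(q,0).round(3),np.percentile(q,[3,97],0).round(3).tolist())
E
```

```text
[ 0.6387 -0.2701  0.2788]
416 [ 0.6367 -0.2643] 0.19496934117201406
252 [ 0.6376 -0.2672] 0.11975000646783307
pan ((628.1845703125, -278.3063049316406), (135.59336853027344, 149.48342895507812), 7.7887468338012695) 0.050660221318332116
funnel scene 207 [ 0.597  -0.0025] [0.0944 0.0985 0.0995]
beaker scene 262 [ 0.596  -0.0024]
scene 453 [257. 207.] [ 0.582 -0.     0.082] [[0.566, -0.029, 0.06], [0.628, 0.025, 0.098]]
scene 256 [215. 221.] [ 0.584 -0.104  0.053] [[0.572, -0.123, 0.026], [0.618, -0.084, 0.067]]
funnel side 269 [0.5986 0.0009] [0.0958 0.1008 0.1016]
beaker side 292 [0.5993 0.    ]
side 701 [241. 185.] [ 0.599 -0.023  0.082] [[0.569, -0.123, 0.033], [0.627, 0.032, 0.101]]
side 206 [271. 222.] [0.461 0.119 0.126] [[0.453, 0.111, 0.104], [0.473, 0.122, 0.152]]
funnel wrist 2260 [0.5986 0.0031] [0.0812 0.0968 0.0977]
beaker wrist 593 [0.6215 0.0031]
wrist 3186 [227. 181.] [ 0.595 -0.005  0.076] [[0.569, -0.029, 0.051], [0.625, 0.028, 0.097]]
wrist 1175 [230. 257.] [ 0.593 -0.11   0.051] [[0.574, -0.123, 0.031], [0.616, -0.079, 0.067]]
```

View pics/w1.png

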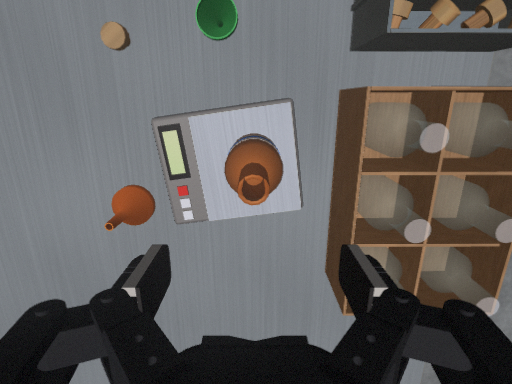

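The wrist view shows the amber bottle's mouth at (253,190) on the pan, with clear finger room on both sides. Cameras agree to about 2 mm, so I take amber at (0.638, -0.268). Now I descend and grip the neck.

Request:
play_rows:
  rows: [-1,1,-30,0,0,0,1,-1,1,-65,0,0,0,1,-1,1,-95,0,0,0,1,-1,1,-112,0,0,0,1,-1,1,-119,0,0,0,1]

```text
time: 1.7
ee_pos: [0.6374, -0.2653, 0.1583]
tool_rot: [0.706, 0.708, -0.0, -0.002]
force: [0.3, -0.3, 0.3]
gripper_width: 1.0
grasp_force: 0.0
```

Request:
play_rows:
  rows: [0,0,0,0,0,0,0.5,0,0,0,0,0,0,0.3,0,0,0,0,0,0,0,0,0,0,0,0,0,0,0,0,0,0,0,0,0]
  grip_force: 60

```text
time: 2.2
ee_pos: [0.6384, -0.2683, 0.1619]
tool_rot: [0.707, 0.707, 0.0, 0.001]
force: [-1.7, 0.6, 5.7]
gripper_width: 0.311
grasp_force: 58.9
```

Request:
play_rows:
  rows: [0,0,0,0,0,0,0,0,0,0,0,0,0,0,0,0,0,0,0,0,0,0,0,0,0,0,0,0,0,0,0,0,0,0,0]

```text
time: 2.7
ee_pos: [0.6384, -0.2682, 0.1619]
tool_rot: [0.707, 0.707, 0.0, 0.001]
force: [-1.3, 0.6, 5.4]
gripper_width: 0.313
grasp_force: 58.9
```

Request:
play_rows:
  rows: [0,0,4,0,0,0,0,0,0,12,0,0,0,0,0,0,25,0,0,0,0,0,0,40,0,0,0,0,0,0,50,0,0,0,0]

```text
time: 3.2
ee_pos: [0.6384, -0.2682, 0.2122]
tool_rot: [0.707, 0.707, 0.0, 0.001]
force: [-0.4, 1.1, -3.2]
gripper_width: 0.314
grasp_force: 59.4
```

Request:
play_rows:
  rows: [0,0,15,0,0,0,0,0,0,35,0,0,0,0,0,0,55,0,0,0,0,0,0,75,0,0,0,0,0,0,90,0,0,0,0]

```text
time: 3.7
ee_pos: [0.6382, -0.268, 0.3024]
tool_rot: [0.707, 0.707, 0.0, 0.001]
force: [-0.5, 0.2, -4.2]
gripper_width: 0.315
grasp_force: 59.4
```

```bash
python3 - <<'E'
from m import *
s=manip.read_state();print({k:np.round(s[k],4) for k in("ee_pos","tool_rot","force","moment","gripper_width")})
for n in("scene","side"):
    f=grab(n);P=cloud(f);e=s["ee_pos"];b=(e[0]-.05,e[0]+.05,e[1]-.05,e[1]+.05)
    for z0,z1,r in((e[2]-.1,e[2]-.07,.033),(e[2]-.07,e[2]-.045,.033)):
        q=near(P,b,z0,z1);print(n,len(q),fit(q,r).round(4))
    q=near(P,b,.1,e[2]-.05);print("bottom",np.percentile(q[:,2],1))
    # finished necks/bodies are fixed; pan corners with bottle gone
    m=(abs(P[...,2]-.052)<.003)&(P[...,1]<-.1)
    m2=cv2.morphologyEx(m.astype(np.uint8),cv2.MORPH_OPEN,np.ones((5,5)))
    k,l,st,_=cv2.connectedComponentsWithStats(m2);i=1+np.argmax(st[1:,4]);q=P[l==i]
    print("pan",cv2.minAreaRect((q[:,:2]*1000).astype(np.float32)),np.median(q[:,2]))
E
```

```text
{'ee_pos': array([ 0.6382, -0.268 ,  0.3024]), 'tool_rot': array([7.071e-01, 7.071e-01, 3.000e-04, 7.000e-04]), 'force': array([-0.4861,  0.1856, -4.199 ]), 'moment': array([ 0.0255, -0.0341, -0.0442]), 'gripper_width': np.float64(0.3145)}
scene 387 [ 0.6368 -0.2707]
scene 375 [ 0.6371 -0.2706]
bottom 0.1954462211070541
pan ((627.8670654296875, -281.04180908203125), (138.17782592773438, 148.22630310058594), 7.589576244354248) 0.051802591645770946
side 258 [ 0.6406 -0.2682]
side 231 [ 0.6405 -0.2676]
bottom 0.19859019824489269Traceback (most recent call last):
  File "<stdin>", line 11, in <module>
    return _wrapfunc(a, 'argmax', axis=axis, out=out, **kwds)
    return bound(*args, **kwds)
ValueError: attempt to get argmax of an empty sequence
```

Request:
play_rows:
  rows: [0,5,10,0,0,0,0,-2,20,15,0,0,0,0,-3,45,15,0,0,0,0,-4,75,15,0,0,0,0,-5,110,15,0,0,0,0]

```text
time: 4.3
ee_pos: [0.6323, -0.1564, 0.315]
tool_rot: [0.707, 0.707, -0.0, -0.0]
force: [-0.2, -0.3, -4.4]
gripper_width: 0.307
grasp_force: 59.6
```

Request:
play_rows:
  rows: [-2,36,0,0,0,0,0,-4,72,0,0,0,0,0,-6,108,0,0,0,0,0,-8,144,0,0,0,0,0,-10,180,0,0,0,0,0]

```text
time: 4.8
ee_pos: [0.6218, 0.0249, 0.3153]
tool_rot: [0.707, 0.708, -0.0, -0.0]
force: [1.4, 0.3, -4.9]
gripper_width: 0.315
grasp_force: 59.6
```

Request:
play_rows:
  rows: [-2,36,0,0,0,0,0,-4,72,0,0,0,0,0,-6,108,0,0,0,0,0,-8,144,0,0,0,0,0,-9,175,0,0,0,0,0]

```text
time: 5.3
ee_pos: [0.6122, 0.2007, 0.3153]
tool_rot: [0.706, 0.708, 0.0, -0.001]
force: [0.8, 0.7, -4.2]
gripper_width: 0.314
grasp_force: 59.5
```

Request:
play_rows:
  rows: [-1,30,0,0,0,0,0,-1,55,0,0,0,0,0,-1,75,0,0,0,0,0,-1,86,0,0,0,0,0,-1,91,0,0,0,0,0]

```text
time: 5.8
ee_pos: [0.6118, 0.2899, 0.315]
tool_rot: [0.706, 0.708, -0.0, -0.001]
force: [0.0, -0.3, -3.3]
gripper_width: 0.311
grasp_force: 59.5
```

Request:
play_rows:
  rows: [0,0,-20,0,0,0,0,0,0,-45,0,0,0,0,0,0,-75,0,0,0,0,0,0,-105,0,0,0,0,0,0,-120,0,0,0,0]

```text
time: 6.3
ee_pos: [0.6119, 0.2858, 0.1925]
tool_rot: [0.708, 0.707, -0.002, -0.0]
force: [0.7, -0.3, -3.8]
gripper_width: 0.314
grasp_force: 59.7
```

```bash
python3 - <<'E'
from m import *
s=manip.read_state();print({k:np.round(s[k],4) for k in("ee_pos","tool_rot","force","moment","gripper_width")})
e=s["ee_pos"]
for n in("scene","side"):
    f=grab(n);P=cloud(f)
    for c,z0 in(((.61,.3875),.02),((.618,.1865),.02),(e[:2],e[2]-.1)):
        q=near(P,(c[0]-.045,c[0]+.045,c[1]-.045,c[1]+.045),z0,z0+.05);print(n,len(q),fit(q,.033).round(4))
    q=near(P,(e[0]-.03,e[0]+.03,e[1]-.03,e[1]+.03),.01,e[2]);print("bottom",np.percentile(q[:,2],1))
E
```

```text
{'ee_pos': array([0.6119, 0.2858, 0.1925]), 'tool_rot': array([ 7.077e-01,  7.065e-01, -2.200e-03, -2.000e-04]), 'force': array([ 0.6929, -0.2652, -3.8291]), 'moment': array([-0.1041, -0.013 ,  0.0854]), 'gripper_width': np.float64(0.3136)}
scene 416 [0.61   0.3866]
scene 385 [0.6167 0.1845]
scene 459 [0.61   0.2829]
bottom 0.08656926710692521
side 760 [0.6109 0.3883]
side 458 [0.6192 0.1872]
side 747 [0.6105 0.2851]
bottom 0.0887205749572549
```

Request:
play_rows:
  rows: [2,0,-20,0,0,0,0,2,0,-40,0,0,0,0,2,0,-55,0,0,0,0,2,0,-60,0,0,0,0,2,0,-60,0,0,0,0]

```text
time: 6.9
ee_pos: [0.6153, 0.2875, 0.1359]
tool_rot: [0.707, 0.707, -0.0, 0.0]
force: [0.9, -0.1, -4.2]
gripper_width: 0.311
grasp_force: 59.8
```

Request:
play_rows:
  rows: [0,0,0,0,0,0,0,0,0,0,0,0,0,0,0,0,0,0,0,0,0,0,0,0,0,0,0,0,0,0,0,0,0,0,0]

```text
time: 7.4
ee_pos: [0.615, 0.288, 0.1356]
tool_rot: [0.707, 0.707, 0.0, 0.0]
force: [0.6, 0.3, -4.6]
gripper_width: 0.313
grasp_force: 59.8
```

```bash
cat > b.py <<'E'
from m import *
s=manip.read_state();print({k:np.round(s[k],4) for k in("ee_pos","tool_rot","force","moment","gripper_width")})
e=s["ee_pos"]
for n in("scene","side"):
    f=grab(n);P=cloud(f)
    r=[]
    for c,z0 in(((.61,.3875),.02),((.618,.1865),.02),((.614,.287),max(.02,e[2]-.1))):
        q=near(P,(c[0]-.045,c[0]+.045,c[1]-.045,c[1]+.045),z0,z0+.05);r.append(fit(q,.033))
    q=near(P,(.584,.644,.257,.317),.005,.1)
    print(n,np.round(r,4).tolist(),"go",((r[0]+r[1])/2-r[2]).round(4),"bottom",np.percentile(q[:,2],1))
    z0=max(.11,e[2]-.0)
    q=near(P,(.57,.66,.26,.315),.1,.115);print("  neck",fit(q,.0145))
E
python3 b.py
```

```text
{'ee_pos': array([0.615 , 0.288 , 0.1356]), 'tool_rot': array([7.071e-01, 7.071e-01, 2.000e-04, 0.000e+00]), 'force': array([ 0.5621,  0.3063, -4.6355]), 'moment': array([ 0.0448,  0.0145, -0.0157]), 'gripper_width': np.float64(0.3127)}
scene [[0.6098, 0.3867], [0.6167, 0.1844], [0.6134, 0.2857]] go [-0.0002 -0.0002] bottom 0.00523229599314619
  neck [0.62921326 0.28253974]
side [[0.6108, 0.3882], [0.6193, 0.1872], [0.614, 0.2875]] go [0.001  0.0002] bottom 0.005121411471952431
  neck [0.59902719 0.29534032]
```

Request:
play_rows:
  rows: [0,0,-8,0,0,0,0,0,0,-15,0,0,0,0,0,0,-19,0,0,0,0,0,0,-21,0,0,0,0,0,0,-22,0,0,0,0]

```text
time: 8.0
ee_pos: [0.6148, 0.288, 0.1131]
tool_rot: [0.707, 0.707, -0.0, -0.0]
force: [-0.7, 0.4, 0.7]
gripper_width: 0.315
grasp_force: 60.2
```

Request:
play_rows:
  rows: [0,0,-0.5,0,0,0,0,0,0,-1,0,0,0,0,0,0,-1.5,0,0,0,0,0,0,-1.5,0,0,0,0,0,0,-1.5,0,0,0,0]

```text
time: 8.5
ee_pos: [0.6151, 0.2884, 0.1131]
tool_rot: [0.707, 0.707, 0.001, 0.0]
force: [-3.7, -0.9, 5.7]
gripper_width: 0.315
grasp_force: 60.8
```

Request:
play_rows:
  rows: [0,0,0.5,0,0,0,0.35,0,0,1,0,0,0,0.5,0,0,1,0,0,0,0.8,0,0,1,0,0,0,0.8,0,0,1,0,0,0,0.8]

```text
time: 9.0
ee_pos: [0.6151, 0.2879, 0.1128]
tool_rot: [0.707, 0.707, 0.0, 0.0]
force: [0.2, 0.1, -0.4]
gripper_width: 0.795
grasp_force: 0.0
```

Request:
play_rows:
  rows: [0,0,15,0,0,0,0.8,0,0,40,0,0,0,0.8,0,0,75,0,0,0,0.8,0,0,105,0,0,0,0.8,0,0,110,0,0,0,0.8]

```text
time: 9.5
ee_pos: [0.6166, 0.289, 0.2273]
tool_rot: [0.707, 0.707, 0.003, 0.001]
force: [-0.4, -0.4, 0.3]
gripper_width: 0.795
grasp_force: 0.0
```

Request:
play_rows:
  rows: [0,0,0,0,0,0,0.8,0,0,0,0,0,0,0.8,0,0,0,0,0,0,0.8,0,0,0,0,0,0,0.8,0,0,0,0,0,0,0.8]

```text
time: 10.0
ee_pos: [0.6147, 0.2879, 0.222]
tool_rot: [0.707, 0.707, -0.001, -0.0]
force: [-0.6, 0.4, -1.2]
gripper_width: 0.8
grasp_force: 0.0
```

```bash
python3 b.py; python3 - <<'E'
from m import *
f=grab("wrist");print(manip.read_state()["ee_pos"].round(4),f["o"]);P=cloud(f)
q=near(P,(.57,.66,.24,.33),.03,.07);print("body",len(q),fit(q,.033))
q=near(P,(.57,.66,.24,.33),.150,.157);print("lip pts",len(q),q.mean(0),q.min(0),q.max(0))
save(f,"w2.png")
f=grab("side")
P=cloud(f);q=near(P,(.57,.66,.24,.33),.11,.145);print("side neck",len(q),fit(q,.0145))
f=grab("scene")
P=cloud(f);q=near(P,(.57,.66,.24,.33),.11,.145);print("scene neck",len(q),fit(q,.0145))
E
```

```text
{'ee_pos': array([0.6147, 0.2879, 0.222 ]), 'tool_rot': array([ 7.071e-01,  7.071e-01, -6.000e-04, -3.000e-04]), 'force': array([-0.5762,  0.3871, -1.2189]), 'moment': array([-0.0267,  0.0417,  0.0483]), 'gripper_width': np.float64(0.7999)}
scene [[0.6099, 0.3865], [0.6167, 0.1845], [0.5935, 0.264]] go [0.0198 0.0215] bottom 0.007214009350969558
  neck [0.61349108 0.28590954]
side [[0.6108, 0.3882], [0.6193, 0.1873], [0.5967, 0.2641]] go [0.0184 0.0236] bottom 0.005464384241585032
  neck [0.61297272 0.28836277]
[0.6149 0.288  0.2226] [0.61550799 0.3657225  0.38572797]
body 234 [0.61468518 0.28895198]
lip pts 432 [0.61463933 0.28922833 0.15149309] [0.60037457 0.27497974 0.15002936] [0.62841582 0.30271441 0.15379196]
side neck 265 [0.61439869 0.28727312]
scene neck 166 [0.6133081  0.28589571]
```

View pics/w2.png

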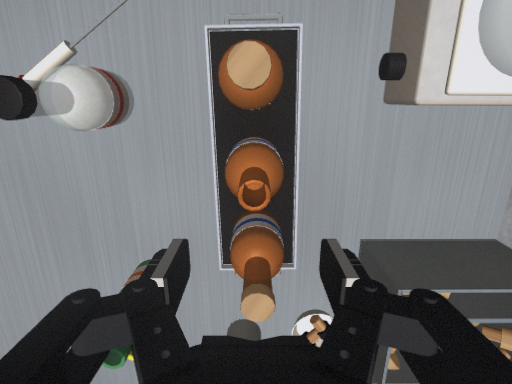

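The picture shows the amber bottle upright, mouth at (254,195), centred in line between the finished bottles. Next, the stopper.

Request:
play_rows:
  rows: [-8,-20,5,0,0,0,0.8,-23,-60,8,0,0,0,0.8,-40,-105,8,0,0,0,0.8,-57,-150,8,0,0,0,0.8,-74,-195,8,0,0,0,0.8]

```text
time: 10.75
ee_pos: [0.5402, 0.0913, 0.231]
tool_rot: [0.707, 0.707, 0.0, 0.0]
force: [0.5, -0.8, 0.5]
gripper_width: 0.799
grasp_force: 0.0
```

Request:
play_rows:
  rows: [-17,-45,0,0,0,0,0.8,-34,-90,0,0,0,0,0.8,-51,-135,0,0,0,0,0.8,-68,-180,0,0,0,0,0.8,-80,-209,0,0,0,0,0.8]

```text
time: 11.25
ee_pos: [0.4594, -0.1196, 0.2312]
tool_rot: [0.708, 0.706, -0.0, 0.001]
force: [0.0, 0.6, 0.5]
gripper_width: 0.796
grasp_force: 0.0
```

Request:
play_rows:
  rows: [0,0,-35,0,0,0,0.8,0,0,-75,0,0,0,0.8,0,0,-105,0,0,0,0.8,0,0,-122,0,0,0,0.8,0,0,-122,0,0,0,0.8]

```text
time: 11.75
ee_pos: [0.4596, -0.1157, 0.1071]
tool_rot: [0.707, 0.707, -0.001, -0.002]
force: [0.8, -0.6, -0.2]
gripper_width: 0.802
grasp_force: 0.0
```

Request:
play_rows:
  rows: [0,0,0,0,0,0,0.8,0,0,0,0,0,0,0.8,0,0,0,0,0,0,0.8,0,0,0,0,0,0,0.8,0,0,0,0,0,0,0.8]

```text
time: 12.25
ee_pos: [0.4613, -0.1161, 0.1094]
tool_rot: [0.707, 0.707, 0.0, 0.0]
force: [0.1, 0.5, 1.0]
gripper_width: 0.8
grasp_force: 0.0
```

```bash
python3 - <<'E'
from m import *
f=grab("wrist");print(manip.read_state()["ee_pos"].round(4));P=cloud(f)
q=near(P,(.42,.50,-.16,-.07),.035,.045);print("top pts",len(q),q.mean(0),(q.min(0)+q.max(0))/2,np.ptp(q,axis=0))
q=near(P,(.42,.50,-.16,-.07),.022,.036);print("head",len(q),fit(q,.016))
save(f,"w3.png")
E
```

```text
[ 0.4612 -0.1161  0.1093]
top pts 981 [ 0.46100831 -0.11408247  0.03665332] [ 0.46086031 -0.11438372  0.03698455] [0.03000572 0.03047238 0.00384491]
head 287 [ 0.46109455 -0.11524245]
```

View pics/w3.png

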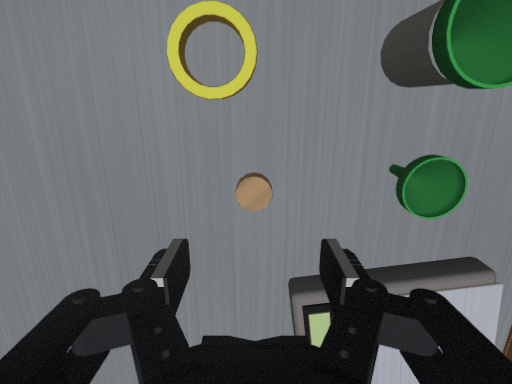

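The picture shows the stopper upright at (254,193) between the fingers, with no obstacles near. I descend and grip its head.

Request:
play_rows:
  rows: [0,1,-25,0,0,0,0.8,0,1,-50,0,0,0,0.8,0,1,-72,0,0,0,0.8,0,1,-85,0,0,0,0.8,0,1,-90,0,0,0,0.8]

```text
time: 12.8
ee_pos: [0.4603, -0.1148, 0.0177]
tool_rot: [0.707, 0.707, -0.001, -0.001]
force: [0.0, 0.3, 0.1]
gripper_width: 0.804
grasp_force: 0.0
```

Request:
play_rows:
  rows: [0,0,0,0,0,0,0.8,0,0,0,0,0,0,0.5,0,0,0,0,0,0,0.2,0,0,0,0,0,0,0.1,0,0,0,0,0,0,0]
  grip_force: 30

```text
time: 13.3
ee_pos: [0.4612, -0.1152, 0.0193]
tool_rot: [0.707, 0.707, 0.0, 0.0]
force: [-0.3, -0.6, -0.6]
gripper_width: 0.115
grasp_force: 0.0
```

Request:
play_rows:
  rows: [0,0,0,0,0,0,0,0,0,3,0,0,0,0,0,0,10,0,0,0,0,0,0,25,0,0,0,0,0,0,40,0,0,0,0]

```text
time: 13.8
ee_pos: [0.4608, -0.115, 0.0596]
tool_rot: [0.707, 0.707, -0.0, -0.0]
force: [0.6, 0.2, -0.4]
gripper_width: 0.002
grasp_force: 0.0
```

```bash
python3 - <<'E'
from m import *
for n in("wrist","side"):
    f=grab(n);P=cloud(f)
    q=near(P,(.42,.50,-.16,-.07),.02,.05);print(n,len(q),q.mean(0),(q.min(0)+q.max(0))/2,np.ptp(q,axis=0))
    c=f["color"][:,:,::-1]
    if n=="side":
        c=cv2.resize(c[140:270,230:390],None,fx=3,fy=3)
    else: save(f,"w4.png")
cv2.imwrite("pics/d4.png",c)
E
```

```text
wrist 1609 [ 0.46101524 -0.11149907  0.03560386] [ 0.46086092 -0.11271974  0.03024112] [0.03083653 0.02827659 0.01673194]
side 126 [ 0.46151055 -0.10914689  0.03661065] [ 0.46228635 -0.11316256  0.03339944] [0.03161458 0.03156508 0.01835635]
```

View pics/w4.png

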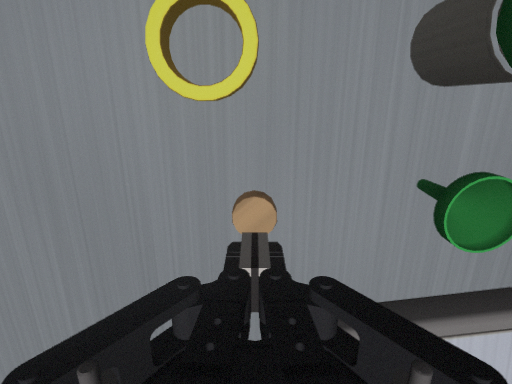

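View pics/d4.png

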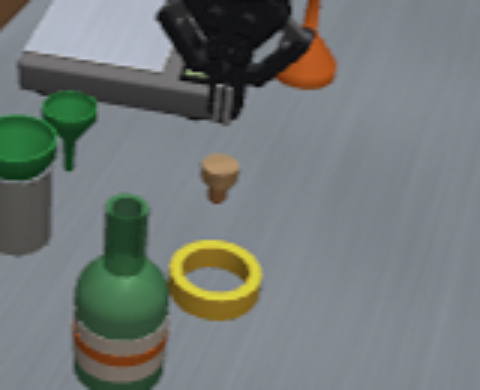

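The stopper is still standing at (255,215); the fingers closed above it. I check where the shut fingertips really are against the reported TCP.

```bash
python3 - <<'E'
from m import *
s=manip.read_state();f=grab("wrist");P=cloud(f)
print(s["ee_pos"].round(4),s["gripper_width"])
T=R.from_quat(s["tool_rot"]).as_matrix()
for v in range(225,330,8): print(v,((P[v,256]-s["ee_pos"])@T*1000).round(1),((P[v,248]-s["ee_pos"])@T*1000).round(1))
f=grab("side");P=cloud(f);q=near(P,(.43,.49,-.15,-.09),.045,.12);print("side low",np.percentile(q[:,2],[0.5,2,5]),len(q))
E
```

```text
[ 0.4622 -0.1153  0.0608] -0.0007398317877074119
225 [-6.   1.5 24.6] [-5.4 -4.1 23.2]
233 [ 12.1   1.2 -26.2] [ 11.6  -3.  -25. ]
241 [ 11.6   1.2 -34.1] [ 11.6  -2.8 -34. ]
249 [ 11.8   1.1 -42.4] [ 12.   -2.6 -42.9]
257 [ 12.    1.1 -50. ] [ 11.6  -2.4 -49.3]
265 [ 12.1   1.1 -56.7] [ 10.7  -2.3 -54.5]
273 [  8.4   1.1 -56.9] [ 13.1  -2.1 -64.1]
281 [  5.    1.1 -57.7] [ 12.8  -2.  -69. ]
289 [  1.4   1.1 -58.1] [ 10.7  -2.  -70.9]
297 [ -3.    1.1 -57.6] [  5.9  -2.  -69.2]
305 [ -7.3   1.1 -57.4] [  0.7  -2.1 -67.4]
313 [-112.2    1.7   62.1] [ -2.2  -2.1 -68.5]
321 [-122.3    1.7   63.2] [ -6.3  -2.2 -68.2]
329 [-131.6    1.8   63.1] [ -6.3  -2.1 -72.4]
side low [0.08560131 0.08788025 0.08948908] 127
```

Fingertips turn out to be about 25 mm short of the reported TCP (the side view agrees: tips at z≈0.086 with TCP at 0.061). I retry with the TCP that much lower.

Request:
play_rows:
  rows: [0,0,0,0,0,0,0.8,0,0,0,0,0,0,0.8,0,0,0,0,0,0,0.8,0,0,0,0,0,0,0.8,0,0,0,0,0,0,0.8]

```text
time: 14.5
ee_pos: [0.4609, -0.115, 0.0587]
tool_rot: [0.707, 0.707, -0.0, -0.0]
force: [1.0, -0.0, 0.5]
gripper_width: 0.801
grasp_force: 0.0
```

```bash
python3 - <<'E'
from m import *
f=grab("wrist");print(manip.read_state()["ee_pos"].round(4));P=cloud(f)
q=near(P,(.42,.50,-.16,-.07),.035,.045);print("top pts",len(q),q.mean(0),(q.min(0)+q.max(0))/2,np.ptp(q,axis=0))
f=grab("side");P=cloud(f);q=near(P,(.36,.57,-.15,-.09),.05,.12);print("side low",np.percentile(q[:,2],[0.5,2,5]),len(q))
E
```

```text
[ 0.4609 -0.115   0.0587]
top pts 1471 [ 0.46102422 -0.11401772  0.03663765] [ 0.46095159 -0.11451701  0.03694597] [0.03047878 0.03141606 0.00388623]
side low [0.09067744 0.09233455 0.09343287] 127
```

Request:
play_rows:
  rows: [0,0,-15,0,0,0,0.6,0,0,-35,0,0,0,0.6,0,0,-52,0,0,0,0.6,0,0,-61,0,0,0,0.6,0,0,-65,0,0,0,0.6]

```text
time: 15.1
ee_pos: [0.4606, -0.1149, -0.0068]
tool_rot: [0.707, 0.707, -0.0, -0.001]
force: [-0.9, 0.2, -0.0]
gripper_width: 0.6
grasp_force: 0.0
```

Request:
play_rows:
  rows: [0,0,0,0,0,0,0.6,0,0,0,0,0,0,0.5,0,0,0,0,0,0,0.2,0,0,0,0,0,0,0.1,0,0,0,0,0,0,0]
  grip_force: 30

```text
time: 15.6
ee_pos: [0.4615, -0.1152, -0.0054]
tool_rot: [0.707, 0.707, 0.0, 0.001]
force: [-0.2, 0.3, 6.7]
gripper_width: 0.361
grasp_force: 29.7
```

Request:
play_rows:
  rows: [0,0,4,0,0,0,0,0,0,15,0,0,0,0,0,0,35,0,0,0,0,0,0,65,0,0,0,0,0,0,100,0,0,0,0]

```text
time: 16.1
ee_pos: [0.4602, -0.1148, 0.0951]
tool_rot: [0.707, 0.707, -0.0, -0.001]
force: [0.3, -0.1, 0.3]
gripper_width: 0.364
grasp_force: 29.7
```

Request:
play_rows:
  rows: [0,0,35,0,0,0,0,0,0,70,0,0,0,0,5,15,100,0,0,0,0,15,40,115,0,0,0,0,30,80,120,0,0,0,0]

```text
time: 16.6
ee_pos: [0.4915, -0.0366, 0.2169]
tool_rot: [0.709, 0.705, 0.001, 0.002]
force: [1.3, -0.3, -0.6]
gripper_width: 0.366
grasp_force: 29.7
```

Request:
play_rows:
  rows: [16,42,0,0,0,0,0,32,84,0,0,0,0,0,48,126,0,0,0,0,0,64,168,0,0,0,0,0,80,210,0,0,0,0,0]

```text
time: 17.1
ee_pos: [0.571, 0.1765, 0.2148]
tool_rot: [0.707, 0.707, 0.0, 0.0]
force: [1.0, -1.4, -0.1]
gripper_width: 0.36
grasp_force: 29.7
```

Request:
play_rows:
  rows: [14,38,0,0,0,0,0,27,70,0,0,0,0,0,37,95,0,0,0,0,0,42,109,0,0,0,0,0,44,113,0,0,0,0,0]

```text
time: 17.6
ee_pos: [0.6143, 0.2902, 0.2141]
tool_rot: [0.706, 0.708, 0.0, -0.001]
force: [-0.6, -0.3, 0.6]
gripper_width: 0.359
grasp_force: 29.7
```

Request:
play_rows:
  rows: [0,0,-10,0,0,0,0,0,0,-20,0,0,0,0,0,0,-35,0,0,0,0,0,0,-45,0,0,0,0,0,0,-45,0,0,0,0]

```text
time: 18.1
ee_pos: [0.614, 0.2862, 0.1669]
tool_rot: [0.708, 0.707, -0.002, -0.0]
force: [0.9, -0.9, 0.3]
gripper_width: 0.358
grasp_force: 29.7
```

Request:
play_rows:
  rows: [0,0,0,0,0,0,0,0,0,0,0,0,0,0,0,0,0,0,0,0,0,0,0,0,0,0,0,0,0,0,0,0,0,0,0]

```text
time: 18.6
ee_pos: [0.6151, 0.2881, 0.1692]
tool_rot: [0.707, 0.707, 0.0, 0.0]
force: [0.2, -0.3, -0.4]
gripper_width: 0.362
grasp_force: 29.7
```

```bash
python3 - <<'E'
from m import *
s=manip.read_state();print({k:np.round(s[k],4) for k in("ee_pos","tool_rot","force","moment","gripper_width")})
for n in("scene","side"):
    f=grab(n)
    hsv=cv2.cvtColor(f["color"],cv2.COLOR_RGB2HSV);P=cloud(f)
    for z0,z1,r in((.100,.145,.0145),(.158,.175,.0085)):
        q=near(P,(.585,.645,.26,.315),z0,z1);print(n,len(q),fit(q,r).round(4) if len(q)>5 else "")
    c=cv2.projectPoints(np.array([[.615,.288,.165]]),cv2.Rodrigues(f["Rm"].T)[0],-f["Rm"].T@f["o"],f["K"],np.array(f["D"]))[0].ravel().astype(int)
    cr=f["color"][max(0,c[1]-50):c[1]+50,c[0]-65:c[0]+65,::-1];cv2.imwrite("pics/st_%s.png"%n,cv2.resize(cr,None,fx=3,fy=3))
a=[cv2.resize(cv2.imread("pics/st_%s.png"%n),(390,300)) for n in("scene","side")]
cv2.imwrite("pics/st.png",np.hstack(a))
E
```

```text
{'ee_pos': array([0.6151, 0.2881, 0.1692]), 'tool_rot': array([7.071e-01, 7.071e-01, 2.000e-04, 1.000e-04]), 'force': array([ 0.195 , -0.2925, -0.3762]), 'moment': array([0.0305, 0.0656, 0.0469]), 'gripper_width': np.float64(0.3623)}
scene 218 [0.6132 0.2861]
scene 1 
side 441 [0.6139 0.2877]
side 0
```

View pics/st.png

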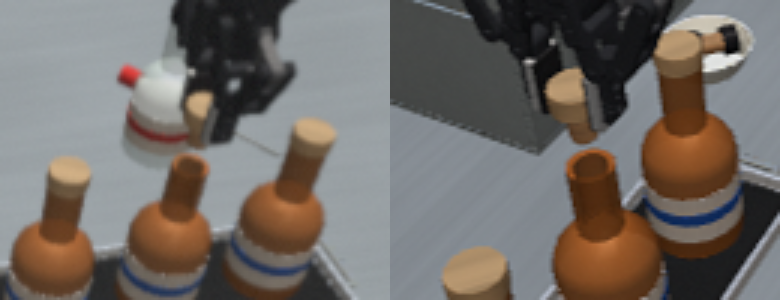

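The crops show the stopper held upright right over the amber mouth in both views. Lower it carefully.

Request:
play_rows:
  rows: [0,0,-8,0,0,0,0,0,0,-15,0,0,0,0,0,0,-20,0,0,0,0,0,0,-23,0,0,0,0,0,0,-25,0,0,0,0]

```text
time: 19.2
ee_pos: [0.6148, 0.2879, 0.1433]
tool_rot: [0.707, 0.707, -0.0, -0.0]
force: [-0.3, -0.4, 0.4]
gripper_width: 0.36
grasp_force: 29.7
```

Request:
play_rows:
  rows: [0,0,-2,0,0,0,0,0,0,-4,0,0,0,0,0,0,-6,0,0,0,0,0,0,-8,0,0,0,0,0,0,-8,0,0,0,0]

```text
time: 19.7
ee_pos: [0.6149, 0.2879, 0.1356]
tool_rot: [0.707, 0.707, -0.0, -0.0]
force: [-0.8, 0.4, -0.3]
gripper_width: 0.363
grasp_force: 29.7
```

Inserted about 12 mm without resistance. Continue.

Request:
play_rows:
  rows: [0,0,-2,0,0,0,0,0,0,-4,0,0,0,0,0,0,-6,0,0,0,0,0,0,-8,0,0,0,0,0,0,-8.5,0,0,0,0]

```text
time: 20.2
ee_pos: [0.6149, 0.2878, 0.127]
tool_rot: [0.707, 0.707, -0.0, -0.0]
force: [0.5, 0.6, 0.5]
gripper_width: 0.359
grasp_force: 29.7
```

Request:
play_rows:
  rows: [0,0,-0.5,0,0,0,0,0,0,-1,0,0,0,0,0,0,-1.5,0,0,0,0,0,0,-2,0,0,0,0,0,0,-2,0,0,0,0]

```text
time: 20.7
ee_pos: [0.6151, 0.2881, 0.1258]
tool_rot: [0.707, 0.707, 0.0, 0.0]
force: [0.1, -1.2, 3.3]
gripper_width: 0.362
grasp_force: 30.0
```

Request:
play_rows:
  rows: [0,0,0,0,0,0,0.45,0,0,1,0,0,0,0.6,0,0,1,0,0,0,0.8,0,0,3,0,0,0,0.8,0,0,10,0,0,0,0.8]

```text
time: 21.2
ee_pos: [0.6145, 0.2877, 0.1349]
tool_rot: [0.707, 0.707, -0.001, -0.0]
force: [-0.6, 0.0, -0.0]
gripper_width: 0.802
grasp_force: 0.0
```

Request:
play_rows:
  rows: [0,0,20,0,0,0,0.8,0,0,45,0,0,0,0.8,0,0,75,0,0,0,0.8,0,0,95,0,0,0,0.8,0,0,100,0,0,0,0.8]

```text
time: 21.7
ee_pos: [0.616, 0.2887, 0.2388]
tool_rot: [0.707, 0.707, 0.002, 0.001]
force: [-0.2, 0.3, -0.1]
gripper_width: 0.801
grasp_force: 0.0
```

```bash
python3 - <<'E'
from m import *
print(manip.read_state()["ee_pos"])
for n in("scene","side"):
    f=grab(n);P=cloud(f)
    for c in((.61,.3875),(.6145,.287),(.618,.1865)):
        q=near(P,(c[0]-.04,c[0]+.04,c[1]-.04,c[1]+.04),.1,.185)
        h=q[q[:,2]>.153]
        b=near(P,(c[0]-.045,c[0]+.045,c[1]-.045,c[1]+.045),.02,.07)
        print(n,np.percentile(q[:,2],98).round(4),fit(h,.016).round(4),fit(b,.033).round(4))
f=grab("wrist");P=cloud(f)
for k,b in(("green",(.42,.51,.06,.15)),): 
    q=near(P,b,.01,.07); print(len(q))
E
```

```text
[0.61604219 0.28872849 0.23882662]
scene 0.1693 [0.609  0.3878] [0.61   0.3866]
scene 0.1699 [0.6129 0.2856] [0.6134 0.2857]
scene 0.1696 [0.6159 0.1852] [0.6168 0.1844]
side 0.1724 [0.6115 0.3872] [0.6109 0.3882]
side 0.1726 [0.6156 0.2865] [0.6142 0.2876]
side 0.1722 [0.6198 0.1867] [0.6193 0.1872]
229
```

Stopper is fully home (same height as its neighbours), bottle centred to under 0.5 mm. Next, the green bottle at tool (0.4655, 0.1065).

Request:
play_rows:
  rows: [-15,-18,0,0,0,0,0.8,-45,-54,0,0,0,0,0.8,-80,-97,0,0,0,0,0.8,-115,-140,0,0,0,0,0.8,-140,-170,0,0,0,0,0.8]

```text
time: 22.35
ee_pos: [0.4727, 0.1161, 0.2337]
tool_rot: [0.707, 0.707, -0.001, -0.001]
force: [0.9, -0.6, -0.2]
gripper_width: 0.802
grasp_force: 0.0
```

Request:
play_rows:
  rows: [-9,-11,0,0,0,0,0.8,-9.5,-11.5,0,0,0,0,0.8,-9.5,-11.5,0,0,0,0,0.8,-9.5,-11.5,0,0,0,0,0.8,-9.5,-11.5,0,0,0,0,0.8]

```text
time: 22.85
ee_pos: [0.4661, 0.1078, 0.2349]
tool_rot: [0.707, 0.708, 0.0, -0.0]
force: [0.1, 0.3, -0.5]
gripper_width: 0.795
grasp_force: 0.0
```

```bash
python3 - <<'E'
from m import *
f=grab("wrist");e=manip.read_state()["ee_pos"];print(e.round(4));P=cloud(f)
b=(e[0]-.05,e[0]+.05,e[1]-.05,e[1]+.05)
q=near(P,b,.147,.156);print("lip",len(q),q.mean(0),(q.min(0)+q.max(0))/2,np.ptp(q,axis=0))
q=near(P,b,.02,.07);print("body",len(q),fit(q,.033))
E
```

```text
[0.4659 0.1076 0.2349]
lip 386 [0.46510111 0.10798116 0.1484925 ] [0.46503786 0.10787622 0.14898994] [0.02711357 0.02820302 0.00394587]
body 251 [0.46505249 0.10790679]
```

Request:
play_rows:
  rows: [-0.5,-0.8,-25,0,0,0,0.8,-0.5,-0.8,-60,0,0,0,0.8,-0.5,-0.8,-100,0,0,0,0.8,-0.5,-0.8,-130,0,0,0,0.8,-0.5,-0.8,-145,0,0,0,0.8]

```text
time: 23.4
ee_pos: [0.4638, 0.106, 0.0876]
tool_rot: [0.707, 0.707, -0.001, -0.001]
force: [0.1, 0.3, 0.5]
gripper_width: 0.8
grasp_force: 0.0
```

Request:
play_rows:
  rows: [0,0,0,0,0,0,0.8,0,0,0,0,0,0,0.5,0,0,0,0,0,0,0.2,0,0,0,0,0,0,0,0,0,0,0,0,0,0]
  grip_force: 50

```text
time: 23.9
ee_pos: [0.4655, 0.106, 0.0915]
tool_rot: [0.707, 0.707, 0.001, 0.0]
force: [-2.2, 0.3, 6.6]
gripper_width: 0.324
grasp_force: 49.3
```

Request:
play_rows:
  rows: [0,0,0,0,0,0,0,0,0,4,0,0,0,0,0,0,14,0,0,0,0,0,0,30,0,0,0,0,0,0,50,0,0,0,0]

```text
time: 24.4
ee_pos: [0.4645, 0.1055, 0.1411]
tool_rot: [0.707, 0.707, -0.001, -0.0]
force: [1.0, -0.6, -1.5]
gripper_width: 0.325
grasp_force: 49.4
```

Request:
play_rows:
  rows: [0,0,20,0,0,0,0,0,0,45,0,0,0,0,4,-10,75,0,0,0,0,12,-28,100,0,0,0,0,24,-55,110,0,0,0,0]

```text
time: 24.9
ee_pos: [0.4897, 0.0519, 0.2539]
tool_rot: [0.706, 0.708, 0.002, 0.001]
force: [2.2, 0.1, -2.1]
gripper_width: 0.325
grasp_force: 49.5
```

Request:
play_rows:
  rows: [14,-33,0,0,0,0,0,29,-68,0,0,0,0,0,44,-103,0,0,0,0,0,59,-138,0,0,0,0,0,74,-173,0,0,0,0,0]

```text
time: 25.4
ee_pos: [0.5631, -0.1238, 0.2512]
tool_rot: [0.707, 0.707, 0.0, 0.0]
force: [1.2, -0.5, -2.3]
gripper_width: 0.323
grasp_force: 49.5
```

Request:
play_rows:
  rows: [15,-35,0,0,0,0,0,30,-70,0,0,0,0,0,45,-108,0,0,0,0,0,58,-138,0,0,0,0,0,65,-157,0,0,0,0,0]

```text
time: 25.9
ee_pos: [0.6277, -0.2826, 0.2503]
tool_rot: [0.708, 0.706, -0.001, 0.0]
force: [0.2, -0.0, -2.4]
gripper_width: 0.327
grasp_force: 49.6
```

Request:
play_rows:
  rows: [0,0,-20,0,0,0,0,0,0,-45,0,0,0,0,0,0,-70,0,0,0,0,0,0,-85,0,0,0,0,0,0,-85,0,0,0,0]

```text
time: 26.4
ee_pos: [0.6263, -0.2788, 0.1631]
tool_rot: [0.707, 0.707, -0.001, -0.002]
force: [0.2, -0.4, -2.0]
gripper_width: 0.325
grasp_force: 49.7
```

Request:
play_rows:
  rows: [0,0,0,0,0,0,0,0,0,0,0,0,0,0,0,0,0,0,0,0,0,0,0,0,0,0,0,0,0,0,0,0,0,0,0]

```text
time: 26.9
ee_pos: [0.6281, -0.2794, 0.1659]
tool_rot: [0.707, 0.707, 0.0, 0.0]
force: [-0.9, -1.2, -2.2]
gripper_width: 0.322
grasp_force: 49.8
```

```bash
cat > g.py <<'E'
from m import *
s=manip.read_state();print({k:np.round(s[k],4) for k in("ee_pos","tool_rot","force","moment","gripper_width")})
e=s["ee_pos"]
for n in("scene","side","wrist"):
    f=grab(n);P=cloud(f)
    z0=max(.065,e[2]-.08)
    q=near(P,(e[0]-.05,e[0]+.05,e[1]-.05,e[1]+.05),.065,z0+.05)
    c=fit(q[(q[:,2]>z0)],.033) if len(q)>20 else None
    print(n,len(q),c,"bottom",np.percentile(q[:,2],1) if len(q) else None)
    m=(abs(P[...,2]-np.where(n=="wrist",.0505,.0525))<.0035)&(P[...,1]<-.15)&(P[...,0]>.54)&(P[...,0]<.72)
    m2=cv2.morphologyEx(m.astype(np.uint8),cv2.MORPH_OPEN,np.ones((3,3)))
    k,l,st,_=cv2.connectedComponentsWithStats(m2)
    if k>1:
        i=1+np.argmax(st[1:,4]);q=P[l==i];r=cv2.minAreaRect((q[:,:2]*1000).astype(np.float32))
        print("   pan",np.round(r[0],1),np.round(r[1],1),round(r[2],1),st[i,4])
E
python3 g.py
```

```text
{'ee_pos': array([ 0.6281, -0.2794,  0.1659]), 'tool_rot': array([7.071e-01, 7.071e-01, 1.000e-04, 3.000e-04]), 'force': array([-0.9402, -1.187 , -2.1558]), 'moment': array([-0.0213, -0.0194, -0.0121]), 'gripper_width': np.float64(0.3216)}
scene 579 [ 0.62737591 -0.28122816] bottom 0.07844985920015887
   pan [ 628.1 -280.8] [139.2 148.5] 7.5 2333
side 407 [ 0.62960617 -0.27784676] bottom 0.07681887666528713
   pan [ 629.8 -278.3] [135.7 151.8] 8.1 895
wrist 981 [ 0.62794052 -0.27759437] bottom 0.07764577650152074
   pan [ 628.2 -278.4] [136.4 149.8] 7.6 12183
```

Request:
play_rows:
  rows: [0,0,-8,0,0,0,0,0,0,-15,0,0,0,0,0,0,-19,0,0,0,0,0,0,-21,0,0,0,0,0,0,-21.5,0,0,0,0]

```text
time: 27.55
ee_pos: [0.628, -0.2794, 0.1438]
tool_rot: [0.707, 0.707, -0.0, -0.0]
force: [-0.1, 1.5, -0.1]
gripper_width: 0.329
grasp_force: 49.9
```

Request:
play_rows:
  rows: [0,0,-0.5,0,0,0,0,0,0,-1,0,0,0,0,0,0,-1.5,0,0,0,0,0,0,-1.5,0,0,0,0,0,0,-1.5,0,0,0,0]

```text
time: 28.05
ee_pos: [0.6281, -0.2796, 0.1437]
tool_rot: [0.707, 0.707, 0.0, 0.001]
force: [-3.6, 0.9, 6.6]
gripper_width: 0.324
grasp_force: 50.7
```

Request:
play_rows:
  rows: [0,0,0.5,0,0,0,0.4,0,0,1,0,0,0,0.6,0,0,1,0,0,0,0.8,0,0,1,0,0,0,0.8,0,0,1,0,0,0,0.8]

```text
time: 28.55
ee_pos: [0.628, -0.2793, 0.1432]
tool_rot: [0.707, 0.707, 0.0, -0.0]
force: [-0.5, 0.0, -0.2]
gripper_width: 0.802
grasp_force: 0.0
```

Request:
play_rows:
  rows: [0,0,15,0,0,0,0.8,0,0,45,0,0,0,0.8,0,0,80,0,0,0,0.8,0,0,115,0,0,0,0.8,0,0,127,0,0,0,0.8]

```text
time: 29.05
ee_pos: [0.6293, -0.2798, 0.2747]
tool_rot: [0.707, 0.707, 0.001, 0.003]
force: [0.8, 0.4, 0.3]
gripper_width: 0.798
grasp_force: 0.0
```

Request:
play_rows:
  rows: [0,0,0,0,0,0,1,0,0,0,0,0,0,1,0,0,0,0,0,0,1,0,0,0,0,0,0,1,0,0,0,0,0,0,1]

```text
time: 29.55
ee_pos: [0.6277, -0.2792, 0.2693]
tool_rot: [0.707, 0.707, -0.0, -0.001]
force: [0.7, -0.9, 0.6]
gripper_width: 1.003
grasp_force: 0.0
```

```bash
python3 - <<'E'
from m import *
f=grab("wrist");e=manip.read_state()["ee_pos"];print(e.round(4));P=cloud(f)
b=(e[0]-.05,e[0]+.05,e[1]-.05,e[1]+.05)
q=near(P,b,.198,.206);print("lip",len(q),q.mean(0),(q.min(0)+q.max(0))/2,np.ptp(q,axis=0))
for n in("scene","side","wrist"):
    f=grab(n);P=cloud(f);q=near(P,b,.065,.12);print(n,"body",len(q),fit(q,.033))
    q=near(P,(.545,.65,-.05,.05),.085,.106)
    if len(q)>20:print("   funnel",len(q),fit(q,.032),np.percentile(q[:,2],[50,98]))
E
```

```text
[ 0.6278 -0.2793  0.2695]
lip 472 [ 0.62789419 -0.27747941  0.2003763 ] [ 0.62797057 -0.27811005  0.20032839] [0.02784038 0.02839909 0.00460124]
scene body 535 [ 0.62709989 -0.28150302]
   funnel 257 [ 0.5971636  -0.00239994] [0.09327301 0.09978246]
side body 378 [ 0.6299095  -0.27824902]
   funnel 325 [0.59854424 0.00104326] [0.09418407 0.10117769]
wrist body 281 [ 0.62784059 -0.27781612]
```

Request:
play_rows:
  rows: [-3,25,0,0,0,0,1,-8,65,0,0,0,0,1,-12,110,0,0,0,0,1,-16,155,0,0,0,0,1,-20,200,0,0,0,0,1]

```text
time: 30.25
ee_pos: [0.6076, -0.0777, 0.2706]
tool_rot: [0.707, 0.707, 0.0, 0.0]
force: [0.6, 0.1, 1.1]
gripper_width: 0.998
grasp_force: 0.0
```

Request:
play_rows:
  rows: [-4,40,-20,0,0,0,1,-8,65,-50,0,0,0,1,-10,79,-80,0,0,0,1,-10,79,-98,0,0,0,1,-10,79,-100,0,0,0,1]

```text
time: 30.75
ee_pos: [0.5965, 0.0002, 0.1681]
tool_rot: [0.707, 0.708, -0.002, -0.001]
force: [-0.0, 0.6, 0.6]
gripper_width: 0.997
grasp_force: 0.0
```

Request:
play_rows:
  rows: [0,0,0,0,0,0,1,0,0,0,0,0,0,1,0,0,0,0,0,0,1,0,0,0,0,0,0,1,0,0,0,0,0,0,1]

```text
time: 31.25
ee_pos: [0.5982, -0.0005, 0.1709]
tool_rot: [0.707, 0.707, 0.0, 0.0]
force: [-0.4, 0.6, 0.1]
gripper_width: 0.999
grasp_force: 0.0
```

```bash
python3 - <<'E'
from m import *
f=grab("wrist");e=manip.read_state()["ee_pos"];print(e.round(4));P=cloud(f)
g=cv2.inRange(cv2.cvtColor(f["color"],cv2.COLOR_RGB2HSV),(50,90,25),(85,255,255))
k,l,st,ce=cv2.connectedComponentsWithStats(g);i=1+np.argmax(st[1:,4]);print(st[i])
q=P[l==i];print("zmax",np.percentile(q[:,2],[90,98,99.5]))
zt=np.percentile(q[:,2],98)
t=q[q[:,2]>zt-.002-.001];x,r=cv2.minEnclosingCircle((t[:,:2]*1000).astype(np.float32));print("top ring",len(t),x,r)
c=max(cv2.findContours((l==i).astype(np.uint8),cv2.RETR_EXTERNAL,cv2.CHAIN_APPROX_NONE)[0],key=len)
w=onplane(f,c.reshape(-1,2),zt)[:,:2]
x,r=cv2.minEnclosingCircle((w*1000).astype(np.float32));print("contour",x,r)
save(f,"w5.png")
E
```

```text
[ 5.981e-01 -5.000e-04  1.708e-01]
[ 216  155   75   73 4272]
zmax [0.09649775 0.09760402 0.09841917]
top ring 633 (597.68896484375, 23.155536651611328) 54.07744598388672
contour (597.3336181640625, 1.8445059061050415) 32.77802276611328
```

View pics/w5.png

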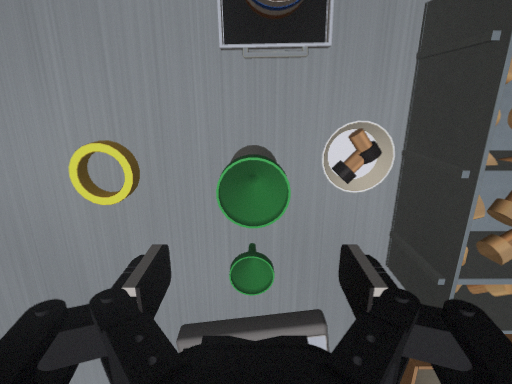

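The picture shows the large funnel's rim at (253,192) centred between the open fingers. The small look-alike is at (252,273) and the dish at (358,157), both clear of the fingers. Grip its rim.

Request:
play_rows:
  rows: [-0.5,1,-30,0,0,0,1,-0.5,1,-65,0,0,0,1,-0.5,1,-95,0,0,0,1,-0.5,1,-115,0,0,0,1,-0.5,1,-120,0,0,0,1]

```text
time: 31.8
ee_pos: [0.596, 0.0006, 0.0481]
tool_rot: [0.707, 0.707, -0.001, -0.001]
force: [0.0, -0.2, 0.3]
gripper_width: 1.0
grasp_force: 0.0
```

Request:
play_rows:
  rows: [0,0,0,0,0,0,1,0,0,0,0,0,0,0.9,0,0,0,0,0,0,0.8,0,0,0,0,0,0,0.7,0,0,0,0,0,0,0.6]
  grip_force: 20

```text
time: 32.3
ee_pos: [0.598, 0.0007, 0.0516]
tool_rot: [0.707, 0.707, 0.001, 0.001]
force: [-1.2, -0.4, 7.0]
gripper_width: 0.741
grasp_force: 21.1
```

Request:
play_rows:
  rows: [0,0,0,0,0,0,0.6,0,0,0,0,0,0,0.6,0,0,3,0,0,0,0.6,0,0,10,0,0,0,0.6,0,0,20,0,0,0,0.6]

```text
time: 32.8
ee_pos: [0.5972, 0.0006, 0.0707]
tool_rot: [0.707, 0.707, -0.0, -0.0]
force: [0.4, -0.6, -0.4]
gripper_width: 0.742
grasp_force: 22.1
```

Request:
play_rows:
  rows: [0,0,20,0,0,0,0.6,0,0,45,0,0,0,0.6,0,0,75,0,0,0,0.6,0,0,105,0,0,0,0.6,0,0,135,0,0,0,0.6]

```text
time: 33.3
ee_pos: [0.5974, 0.0007, 0.2075]
tool_rot: [0.707, 0.707, 0.0, 0.0]
force: [0.5, -1.1, -0.7]
gripper_width: 0.741
grasp_force: 22.2
```

Request:
play_rows:
  rows: [0,0,30,0,0,0,0.6,0,0,55,0,0,0,0.6,1,-10,72,0,0,0,0.6,3,-30,75,0,0,0,0.6,6,-60,75,0,0,0,0.6]

```text
time: 33.8
ee_pos: [0.6039, -0.0577, 0.2826]
tool_rot: [0.706, 0.708, 0.001, 0.001]
force: [1.0, 0.4, -0.0]
gripper_width: 0.738
grasp_force: 22.2
```

Request:
play_rows:
  rows: [4,-35,0,0,0,0,0.6,8,-70,0,0,0,0,0.6,12,-105,0,0,0,0,0.6,16,-140,0,0,0,0,0.6,19,-170,0,0,0,0,0.6]

```text
time: 34.3
ee_pos: [0.6222, -0.2315, 0.2812]
tool_rot: [0.707, 0.707, -0.0, 0.0]
force: [0.2, -0.4, 0.1]
gripper_width: 0.735
grasp_force: 22.2
```

Request:
play_rows:
  rows: [2,-20,0,0,0,0,0.6,4,-36,0,0,0,0,0.6,5,-46,0,0,0,0,0.6,5.3,-49.7,0,0,0,0,0.6,5.3,-49.7,0,0,0,0,0.6]

```text
time: 34.8
ee_pos: [0.628, -0.2784, 0.2804]
tool_rot: [0.707, 0.707, 0.0, -0.0]
force: [-0.1, 0.5, 0.1]
gripper_width: 0.739
grasp_force: 22.2
```

Request:
play_rows:
  rows: [0,0,-5,0,0,0,0.6,0,0,-10,0,0,0,0.6,0,0,-15,0,0,0,0.6,0,0,-15,0,0,0,0.6,0,0,-15,0,0,0,0.6]

```text
time: 35.3
ee_pos: [0.6278, -0.2788, 0.2652]
tool_rot: [0.707, 0.707, -0.0, -0.0]
force: [-0.0, -0.0, -0.4]
gripper_width: 0.741
grasp_force: 22.2
```

```bash
python3 - <<'E'
from m import *
s=manip.read_state();print({k:np.round(s[k],4) for k in("ee_pos","tool_rot","force","gripper_width")})
e=s["ee_pos"];a=[]
for n in("scene","side"):
    f=grab(n);P=cloud(f)
    B=(.58,.68,-.33,-.23)
    q=near(P,B,.155,.195);print(n,"neck",len(q),fit(q,.0145).round(4))
    q=near(P,B,.207,.5)
    g=cv2.inRange(cv2.cvtColor(f["color"],cv2.COLOR_RGB2HSV),(50,90,25),(85,255,255))>0
    G=P[g]; h=near(G,B,.20,.40);print("  green above",len(h),np.percentile(h[:,2],[1,99]).round(4))
    zt=e[2]-.042
    for lo,hi,r in((.006,.036,.0068),(.078,.09,.032)):
        q=near(G,B,zt+lo,zt+hi)
        if len(q)>8: print("  z",(zt+lo).round(3),len(q),fit(q,r).round(4))
    c=cv2.projectPoints(np.array([[.628,-.279,.21]]),cv2.Rodrigues(f["Rm"].T)[0],-f["Rm"].T@f["o"],f["K"],np.array(f["D"]))[0].ravel().astype(int)
    x0=max(0,c[0]-65);y0=max(0,c[1]-50);a.append(cv2.resize(f["color"][y0:y0+100,x0:x0+130,::-1],(390,300)))
cv2.imwrite("pics/fu.png",np.hstack(a))
E
```

```text
{'ee_pos': array([ 0.6278, -0.2788,  0.2652]), 'tool_rot': array([ 7.070e-01,  7.072e-01, -1.000e-04, -2.000e-04]), 'force': array([-0.0416, -0.0019, -0.4354]), 'gripper_width': np.float64(0.7406)}
scene neck 235 [ 0.6268 -0.2814]
  green above 510 [0.2005 0.3274]
  z 0.229 59 [ 0.6274 -0.2823]
  z 0.301 186 [ 0.6281 -0.2829]
side neck 139 [ 0.6301 -0.279 ]
  green above 450 [0.2015 0.3157]
  z 0.229 36 [ 0.6299 -0.2797]
  z 0.301 195 [ 0.6294 -0.2789]
```

View pics/fu.png

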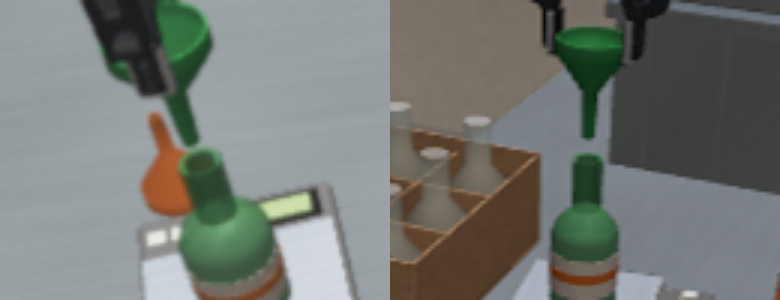

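The crops show the funnel upright above the green mouth; the stem sits about 0.8 mm toward -y, which I correct as I lower it.

Request:
play_rows:
  rows: [0,0.8,-5,0,0,0,0.6,0,0.8,-12,0,0,0,0.6,0,0.8,-20,0,0,0,0.6,0,0.8,-28,0,0,0,0.6,0,0.8,-32,0,0,0,0.6]

```text
time: 35.9
ee_pos: [0.6273, -0.2781, 0.2319]
tool_rot: [0.707, 0.707, -0.0, -0.001]
force: [0.6, -0.5, -0.5]
gripper_width: 0.735
grasp_force: 22.2
```

Request:
play_rows:
  rows: [0,0,-6,0,0,0,0.6,0,0,-13,0,0,0,0.6,0,0,-20,0,0,0,0.6,0,0,-25,0,0,0,0.6,0,0,-28,0,0,0,0.6]

```text
time: 36.4
ee_pos: [0.6276, -0.2782, 0.2047]
tool_rot: [0.707, 0.707, -0.0, -0.0]
force: [-0.4, -0.1, -0.2]
gripper_width: 0.739
grasp_force: 22.2
```

Request:
play_rows:
  rows: [0,0,-1,0,0,0,0.6,0,0,-2,0,0,0,0.6,0,0,-3,0,0,0,0.6,0,0,-4,0,0,0,0.6,0,0,-4,0,0,0,0.6]

```text
time: 36.9
ee_pos: [0.6278, -0.2782, 0.2014]
tool_rot: [0.707, 0.707, -0.0, -0.0]
force: [-0.5, 0.7, 0.3]
gripper_width: 0.74
grasp_force: 22.2
```

Request:
play_rows:
  rows: [0,0,-0.5,0,0,0,0.6,0,0,-1,0,0,0,0.6,0,0,-1.5,0,0,0,0.6,0,0,-2,0,0,0,0.6,0,0,-2,0,0,0,0.6]

```text
time: 37.4
ee_pos: [0.628, -0.2784, 0.1999]
tool_rot: [0.707, 0.707, 0.0, 0.0]
force: [-0.9, 0.0, 3.8]
gripper_width: 0.738
grasp_force: 22.4
```

Seated with 3.8 N contact at the expected height. Release gently and rise.

Request:
play_rows:
  rows: [0,0,0,0,0,0,0.8,0,0,0,0,0,0,0.9,0,0,0,0,0,0,1,0,0,0,0,0,0,1,0,0,0,0,0,0,1]

```text
time: 37.9
ee_pos: [0.6277, -0.2782, 0.1992]
tool_rot: [0.707, 0.707, -0.0, -0.0]
force: [0.1, -0.5, 0.1]
gripper_width: 0.999
grasp_force: 0.0
```

Request:
play_rows:
  rows: [0,0,8,0,0,0,1,0,0,20,0,0,0,1,0,0,40,0,0,0,1,0,0,65,0,0,0,1,0,0,90,0,0,0,1]

```text
time: 38.4
ee_pos: [0.6278, -0.2782, 0.2916]
tool_rot: [0.707, 0.707, 0.0, 0.0]
force: [0.2, 0.1, -0.0]
gripper_width: 0.999
grasp_force: 0.0
```

Request:
play_rows:
  rows: [0,0,30,0,0,0,1,-10,40,30,0,0,0,1,-20,80,30,0,0,0,1,-20,80,30,0,0,0,1,-20,80,30,0,0,0,1]

```text
time: 38.9
ee_pos: [0.608, -0.1972, 0.3212]
tool_rot: [0.706, 0.708, 0.0, 0.001]
force: [-0.1, -0.8, 0.0]
gripper_width: 1.0
grasp_force: 0.0
```

```bash
python3 - <<'E'
from m import *
a=[]
for n in("scene","side"):
    f=grab(n);P=cloud(f);B=(.57,.69,-.33,-.23)
    q=near(P,B,.065,.12);print(n,"body",fit(q,.033).round(4),"neck",fit(near(P,B,.155,.195),.0145).round(4))
    q=near(P,B,.2,.26);print("  funnel top",np.percentile(q[:,2],98).round(4),fit(near(P,B,.234,.25),.032).round(4))
    for c in((.61,.3875),(.6145,.287),(.618,.1865)):
        b=near(P,(c[0]-.045,c[0]+.045,c[1]-.045,c[1]+.045),.02,.07)
        h=near(P,(c[0]-.04,c[0]+.04,c[1]-.04,c[1]+.04),.1,.185)
        print("  tray",fit(b,.033).round(4),np.percentile(h[:,2],98).round(4))
    a.append(cv2.resize(f["color"][:,:,::-1],(400,300)))
cv2.imwrite("pics/fin.png",np.hstack(a))
E
```

```text
scene body [ 0.6271 -0.2815] neck [ 0.6263 -0.2816]
  funnel top 0.2465 [ 0.6276 -0.2812]
  tray [0.61   0.3867] 0.1695
  tray [0.6134 0.2856] 0.1693
  tray [0.6168 0.1844] 0.1698
side body [ 0.6297 -0.2783] neck [ 0.6298 -0.2788]
  funnel top 0.2486 [ 0.6291 -0.2778]
  tray [0.6108 0.3882] 0.1725
  tray [0.6142 0.2876] 0.1724
  tray [0.6193 0.1873] 0.1723
```

View pics/fin.png

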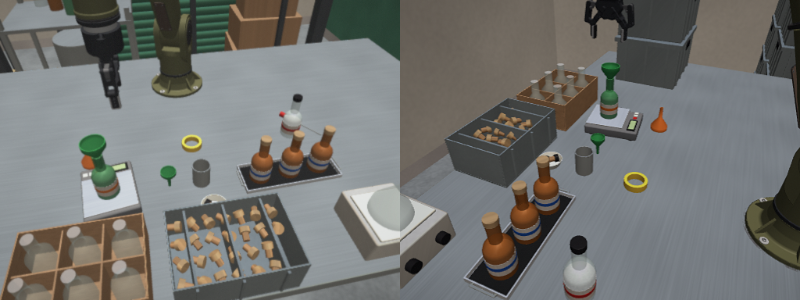

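The final views show three stoppered bottles in line on the tray, and the green bottle with its funnel seated in the middle of the pan. The robot is clear, so I hand in.

```bash
python3 -c "
from workcell import workorder
print(workorder.sign_off())"
```

```text
the job is handed in; nothing more can be done
None
```

The changeover is done and handed in after about 39 s of robot time: the amber bottle stands stoppered, fully home, in the middle of the tray gap, and the green bottle is centred on the scale's pan with the large green funnel seated; the finished bottles did not move, and the hand-in gave no verdict.

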